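Unload the charging dock into the test rack in reverse order

ROBOT

A 6-joint arm with a two-finger parallel gripper is mounted at the origin on the work surface. World frame = base frame: x ahead of the robot, y to its left, z up, the work surface at z = 0. Lengths are in m, angles in rad, forces in N, time in s.
With the tool pointing down it reaches from about 0.425 to 0.95 m from the base axis. Payload 3.5 kg.
Tool frame: the origin (TCP) lies midway between the tips of the shut fingers; the grasp point (between the pads) lies 19 mm behind it; z points along the fingers, y is the line along which they close (so a half turn about z gives the same grasp; the last joint's range is limited). The gripper opens to 85 mm and grips with 20 to 120 N. Pads are 22 mm wide; open, the fingers measure 114 mm over their backs; the gripper's body (76 mm by 85 mm) begins 54 mm behind the grasp point. The pads swing forward as they close: fully open they stand 13 mm farther back than shut.
Start: joints at [1.121, 0.286, 1.577, -0, 1.279, -0.15], TCP at [0.199, 0.645, 0.231] pointing down, gripper open.
Joint ranges: [-2.77, 2.77], [-0.9, 2.22], [0.21, 2.48], [-1.53, 4.67], [0.24, 2.81], [-2.84, 2.84]. Speed limits (rad/s): [2.79, 2.79, 3.14, 3.14, 3.14, 3.14].

INTERFACE

Orientations are given as a unit quaternion [x, y, z, w].
In Python, from plant import * gives the robot as it stands.
- The arm moves only by the tool move_arm, never from a script. Its argument "moves" is a list of rows, each a list of 3 entries, a list of its own where there are three numbers: the opening, from 0 (shut) to 1 (fully open), then the shift along the tool's x, y, z in m, then the turn, a rotation vector about the tool's x, y, z in rad. A call has exactly 10 rows; each row shifts and turns the commanded pose from where the row before left it, along the tool's axes as they then stand; what a row does not reach is not made up. A row lasts 1/12 s, in which the tool goes at most 41.7 mm and 7.16 degrees, less where a joint would pass 70% of its speed; a pose out of reach is approached as far as the arm can. A call is refused whole if a number of a shift passes 0.0417 or a number of a turn 0.125, either way. A call with a gripper value outside its range is refused whole. The fingers move at their own pace and stop on an object; "grip_force" is the grip in N (left out, the last holds). Time passes only in rows, so rows that do not move let the fingers close, or fill a call up. It gives the time, the measured TCP pose, the force, the opening and the grip force at its end, in the units of the state.
- get_state(): the state, without advancing time (a new reading comes with each control period).
- read_camera(name): name is "side" or "top" or "wrist"; returns the picture (384x512x3 uint8, red, green, blue); there is no depth.
- camera_params(name): a dict with "fx", "fy", "cx", "cy" (pixels), "k1" (the pictures are not rectified: a ray, as slopes to the right and down, at radius r is drawn at 1 + k1 r^2 times it, then the intrinsics apply), "rvec" (rotation vector, rad) and "tvec" (3), from world to camera coordinates, as OpenCV has them; the wrist camera has in their place "tool_from_camera" (4x4, takes a point from camera to tool coordinates, whose origin is the TCP and whose axes are the flange's). Camera axes: x right, y down, z forward; pixel columns grow to the right and rows downward; lengths in m; the calibration is good to about 2 mm. A picture is of the moment at which its call begins: read the wrist's pose just before it. camera_params takes no time and is no camera call.
- sign_off(): hands the job in; it is judged then, once.
The state is a dict: "time": time; "qpos": joint angles; "dq": joint speeds; "joint_efforts": joint torques, N m; "eef_pos": TCP position; "tcp_rot": TCP orientation; "contact_force": force on the tool from outside, world axes, zero at the start; "wrist_torque": the same for the moment, N m; "opening": opening from 0.0 (shut) to 1.0 (fully open); "finger_force": force on a finger pad.
Only numpy, scipy, OpenCV 4.12 (cv2) and the standard library are available. Lean on these libraries where they do the work, as an engineer would, in place of code of your own. Each camera call takes 0.05 s, during which the arm holds its last target. There are 200 camera calls.

TASK

The four battery cells are charged: move them all from the black charging dock with the coloured inserts to the empty grey test rack, reversing their order, so that the cell that stood nearest the dock's red end block goes to the bay farthest from the test rack's red end block, the next one to the next bay, and so on, the last to the bay nearest the test rack's red end block. One cell to a bay, standing upright on the bay's floor; never tip a cell over, and set each one down gently rather than dropping it.

Things in the scene. Friction and masses are not known exactly. Their poses are not given: they have to be found in the camera images.
- purple_cell_mid (a point): Centre (half-way up, on the axis) of the loose purple battery cell: an upright cylinder 32 mm in diameter, 70 mm tall (the top 3 mm a 16 mm wide steel button), about 0.14 kg, purple wrap; z axis along the cell, up. At the start it stands in the purple insert of the charging dock, underside 15 mm above the bench; the four cells form a row about 60 mm apart.
- blue_cell_mid (a point): Centre (half-way up, on the axis) of the loose blue battery cell: an upright cylinder 32 mm in diameter, 70 mm tall (the top 3 mm a 16 mm wide steel button), about 0.14 kg, blue wrap; z axis along the cell, up. At the start it stands in the blue insert of the charging dock, underside 15 mm above the bench; the four cells form a row about 60 mm apart.
- yellow_cell_mid (a point): Centre (half-way up, on the axis) of the loose yellow battery cell: an upright cylinder 32 mm in diameter, 70 mm tall (the top 3 mm a 16 mm wide steel button), about 0.14 kg, yellow wrap; z axis along the cell, up. At the start it stands in the yellow insert of the charging dock, underside 15 mm above the bench; the four cells form a row about 60 mm apart.
- green_cell_mid (a point): Centre (half-way up, on the axis) of the loose green battery cell: an upright cylinder 32 mm in diameter, 70 mm tall (the top 3 mm a 16 mm wide steel button), about 0.14 kg, green wrap; z axis along the cell, up. At the start it stands in the green insert of the charging dock, underside 15 mm above the bench; the four cells form a row about 60 mm apart.
- purple_insert: Fixed purple insert of the black charging dock: a shallow open square cup 56 x 56 mm, 16 mm tall, walls and floor 3 mm; origin at the centre of its underside, 12 mm above the bench; x axis along the dock's row. The purple cell stands in it at the start; the insert stays and so marks that cell's old place in the row.
- blue_insert: Fixed blue insert of the black charging dock: a shallow open square cup 56 x 56 mm, 16 mm tall, walls and floor 3 mm; origin at the centre of its underside, 12 mm above the bench; x axis along the dock's row. The blue cell stands in it at the start; the insert stays and so marks that cell's old place in the row.
- yellow_insert: Fixed yellow insert of the black charging dock: a shallow open square cup 56 x 56 mm, 16 mm tall, walls and floor 3 mm; origin at the centre of its underside, 12 mm above the bench; x axis along the dock's row. The yellow cell stands in it at the start; the insert stays and so marks that cell's old place in the row.
- green_insert: Fixed green insert of the black charging dock: a shallow open square cup 56 x 56 mm, 16 mm tall, walls and floor 3 mm; origin at the centre of its underside, 12 mm above the bench; x axis along the dock's row. The green cell stands in it at the start; the insert stays and so marks that cell's old place in the row.
- dock_red_end: Fixed red block at one end of the charging dock's row, either end (the other end has a black block): 28 mm along the row, 64 mm across, 30 mm tall; origin at the centre of its underside, 12 mm above the bench. The inserts' centres lie 47, 107, 167 and 227 mm from it along the row.
- test_rack: Fixed grey-white test rack 304 x 68 mm, left or right of the dock, empty; origin at its underside's centre, on the bench. Four open square bays, 56 mm inside, centres at x = -90, -30, 30, 90 mm, y = 0; bay floor 12 mm, tops of the 4 mm walls 28 mm above the bench. Red end block (28 x 64 mm, top 42 mm above the bench) at x = -137 mm, black one at x = 137 mm.

How it is judged:
By the outcome, as a careful person would: the job done as asked, in the order asked, and still so for the second after the job is handed in, with the robot touching nothing.
It also fails if it takes over 83 s, if anything falls off the work surface, if the arm or the gripper's body presses on something with over 40 N, if the wrist force passes 120 N, or if a joint passes its speed limit or range.

## Working session

There is one attempt and no reset: what is moved stays moved. The work goes in short steps, Python scripts to look and compute and a tool call to move; the robot and the scene stay as the last step left them, time stands still between calls to the robot, and variables do not carry over. Pictures are saved under pics/ and viewed, at most 14 in all, crops included, and the job is handed in when it is done.

Besides the shell and the picture viewer there is one more tool, called after "Request:" by a JSON object that holds its "name" and its "arguments". move_arm: Moves the arm, as the interface text tells. Its arguments: {"type":"object","properties":{"moves":{"type":"array"},"grip_force":{"type":"number"}},"required":["moves"]}

```bash
mkdir -p pics; ls
python3 - <<'E'
from plant import *
import cv2
s=get_state(); print(s)
for n in ["top","side"]:
    cv2.imwrite(f"pics/{n}0.png",read_camera(n)[:,:,::-1]); print(n,camera_params(n))
print(camera_params("wrist"))
E
```

```text
pics
{'time': 0.0, 'qpos': array([ 1.12100258e+00,  2.87201865e-01,  1.57815776e+00, -1.31490329e-05,
        1.27860506e+00, -1.49995888e-01]), 'dq': array([ 0.00124474, -0.00111604,  0.00078646,  0.00323158, -0.00392685,
        0.00071012]), 'joint_efforts': array([-6.54312316e-04, -4.05980229e+01, -2.92625964e+01, -1.42129807e-04,
        5.84412002e-03, -1.60505431e-05]), 'eef_pos': array([0.19903176, 0.6443084 , 0.22993346]), 'tcp_rot': array([ 1.49336213e-01,  9.88785765e-01, -1.13493958e-03, -3.44359534e-04]), 'contact_force': array([-1.28015945, -0.12181292,  0.12201919]), 'wrist_torque': array([-0.01303841, -0.03527138, -0.00425115]), 'finger_force': 0.0, 'opening': 1.0020810902162811}
top {'fx': 428.7062025449369, 'fy': 428.7062025449369, 'cx': 254.00181889468286, 'cy': 193.96012510112737, 'k1': 0.009602346337897347, 'rvec': array([ 2.1214937 , -2.10778927,  0.19381652]), 'tvec': array([-0.02816456,  0.56213706,  0.86908588])}
side {'fx': 471.7444015281194, 'fy': 471.7444015281194, 'cx': 257.94020004869833, 'cy': 189.0109354154054, 'k1': 0.0023445853384523865, 'rvec': array([ 2.1545198 , -0.07666636,  0.02862803]), 'tvec': array([-0.56156847,  0.05493289,  1.10047129])}
{'fx': 287.04273848086, 'fy': 287.04273848086, 'cx': 260.046942648383, 'cy': 189.72838390669764, 'k1': 0.008373724426162701, 'tool_from_camera': array([[ 1.57673513e-03, -9.61712515e-01, -2.74055747e-01,
         6.97024101e-02],
       [ 9.99998704e-01,  1.60520818e-03,  1.20356157e-04,
        -7.03144345e-04],
       [ 3.24168503e-04, -2.74055581e-01,  9.61713800e-01,
        -1.42424322e-01],
       [ 0.00000000e+00,  0.00000000e+00,  0.00000000e+00,
         1.00000000e+00]])}
```

View pics/top0.png

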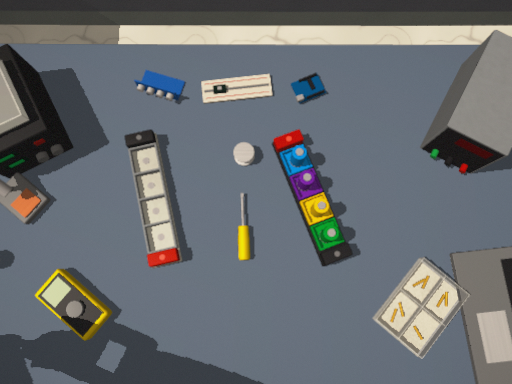

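View pics/side0.png

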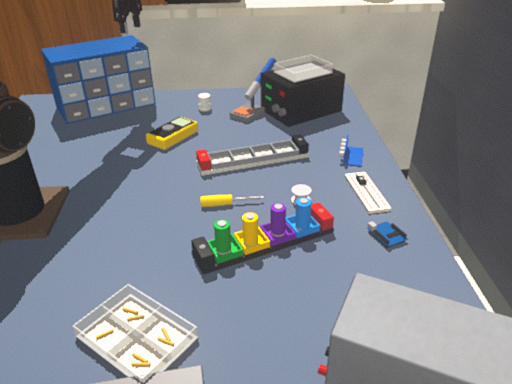

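The top view shows the dock from its red end (289,140) to its black end (336,255). The cells from red run blue, purple, yellow, green. The rack has its red end at (163,257), its black end at (140,138), and is empty. So blue goes to x=+90, purple to +30, yellow to -30 and green to -90.

```bash
cat > h.py <<'E'
from plant import *
import numpy as np, cv2
from scipy.spatial.transform import Rotation as R
def ray(name,px,z,state=None):
    c=camera_params(name); px=np.atleast_2d(px).astype(float)
    d=(px-[c['cx'],c['cy']])/[c['fx'],c['fy']]; u=d.copy()
    for _ in range(8): u=d/(1+c['k1']*(u**2).sum(1,keepdims=True))
    v=np.c_[u,np.ones(len(u))]
    if name=='wrist':
        T=c['tool_from_camera']; Rw=R.from_quat(state['tcp_rot']).as_matrix()
        o=state['eef_pos']+Rw@T[:3,3]; v=v@(Rw@T[:3,:3]).T
    else:
        Rm=R.from_rotvec(c['rvec']).as_matrix(); o=-Rm.T@c['tvec']; v=v@Rm
    return o+v*((z-o[2])/v[:,2:3])
def proj(name,P,state=None):
    c=camera_params(name); P=np.atleast_2d(P)
    if name=='wrist':
        T=c['tool_from_camera']; Rw=R.from_quat(state['tcp_rot']).as_matrix()
        q=((P-state['eef_pos'])@Rw-T[:3,3])@T[:3,:3]
    else: q=P@R.from_rotvec(c['rvec']).as_matrix().T+c['tvec']
    u=q[:,:2]/q[:,2:]; u=u*(1+c['k1']*(u**2).sum(1,keepdims=True))
    return u*[c['fx'],c['fy']]+[c['cx'],c['cy']]
def blobs(m,amin=30):
    n,l,s,ce=cv2.connectedComponentsWithStats(m.astype(np.uint8))
    return sorted([(int(s[i,4]),ce[i].round(1),l==i) for i in range(1,n) if s[i,4]>amin],key=lambda t:-t[0])
HUE={'green':(50,75),'yellow':(18,32),'purple':(128,150),'blue':(98,112)}
E
python3 - <<'E'
from h import *
im=cv2.imread('pics/top0.png'); hsv=cv2.cvtColor(im,cv2.COLOR_BGR2HSV); H,S,V=cv2.split(hsv)
for b in blobs(((H<8)|(H>172))&(S>150)&(V>120)):
    print('red',b[0],b[1],ray('top',b[1],.042).round(4), 'minrect', cv2.minAreaRect(np.argwhere(b[2])[:,::-1].astype(np.float32)))
for n,(a,c) in HUE.items():
    for b in blobs((H>=a)&(H<=c)&(S>150)&(V>80),100)[:2]:
        r=cv2.minAreaRect(np.argwhere(b[2])[:,::-1].astype(np.float32)); print(n,b[0],b[1],r)
for b in blobs((S<60)&(V>120),100):
    if 120<b[1][0]<190 and 120<b[1][1]<270: print('white',b[0],b[1],cv2.minAreaRect(np.argwhere(b[2])[:,::-1].astype(np.float32)))
crop=lambda x,y,w,h:cv2.resize(im[y:y+h,x:x+w],None,fx=4,fy=4,interpolation=cv2.INTER_CUBIC)
cv2.imwrite('pics/crop.png',np.hstack([crop(115,125,75,145),crop(265,125,95,145)]))
E
```

```text
red 377 [162.1 257.1] [[0.4269 0.17   0.042 ]] minrect ((162.01611328125, 257.0675964355469), (12.739129066467285, 29.554780960083008), 76.60750579833984)
red 334 [287.7 139.2] [[ 0.6901 -0.0989  0.042 ]] minrect ((287.71917724609375, 138.91781616210938), (11.821155548095703, 29.260290145874023), 69.44395446777344)
red 51 [463.1 167.5] [[ 0.6264 -0.4828  0.042 ]] minrect ((463.1000671386719, 167.3000030517578), (5.81377649307251, 8.497057914733887), 26.56505012512207)
green 623 [325.7 233.7] ((326.4482727050781, 233.62069702148438), (26.740127563476562, 26.740129470825195), 68.19859313964844)
yellow 960 [ 79.  302.8] ((73.09999084472656, 303.70001220703125), (71.16998291015625, 40.443153381347656), 41.6335334777832)
yellow 681 [315.5 208.7] ((315.9310302734375, 208.3275604248047), (26.925823211669922, 27.482912063598633), 68.19859313964844)
purple 537 [305.1 184.1] ((305.5000305175781, 183.49998474121094), (26.07692527770996, 26.230772018432617), 67.38013458251953)
blue 649 [161.7  82.6] ((159.21099853515625, 82.46331024169922), (47.79553985595703, 16.857742309570312), 16.699241638183594)
blue 613 [295.  160.1] ((295.4827575683594, 159.2069091796875), (25.997346878051758, 27.11151885986328), 68.19859313964844)
```

View pics/crop.png

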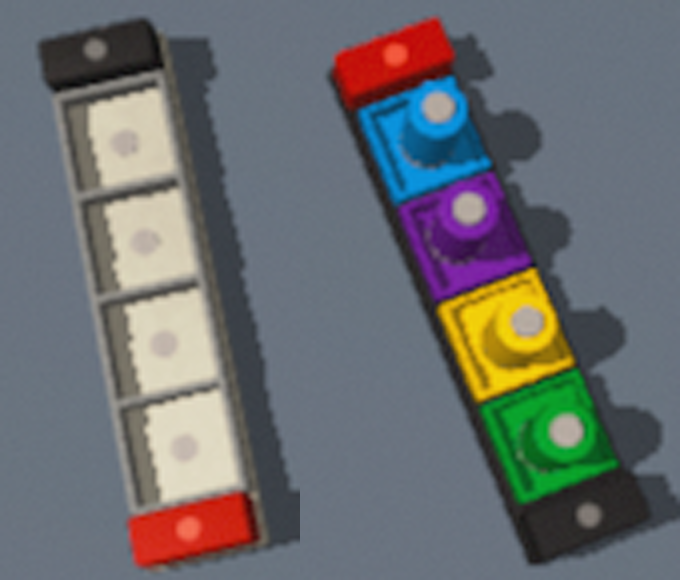

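The crop shows centre dots on the end blocks and bay floors, and steel buttons on the cells, so I'll cast rays through those.

Run:
```python
from h import *
f=lambda L,ox,oy,x0:[((x-x0)/4+ox-.4,y/4+oy-.4) for x,y in L]
re=ray('top',f([(188,528),(95,49)],115,125,0),.042)
rb=ray('top',f([(184,448),(164,344),(145,241),(125,142)],115,125,0),.012)
de=ray('top',f([(396,54),(588,515)],265,125,300),.042)
c=ray('top',f([(437,107),(468,208),(526,321),(566,431)],265,125,300),.085)
for n,x in zip(['rackends','bays -90..90','dockends','cells b p y g'],[re,rb,de,c]): print(n,x[:,:2].round(4).tolist())
u=re[1]-re[0];print(np.linalg.norm(u),'rack yaw',np.arctan2(u[1],u[0]),re.mean(0))
u=de[1]-de[0];L=np.linalg.norm(u);print(L,'dock dir',np.arctan2(u[1],u[0]))
i=np.array([de[0]+u/L*k for k in (.047,.107,.167,.227)]);print('inserts',i[:,:2].round(4).tolist(),'cell off',(c-i)[:,:2].round(4).tolist())
s=get_state();print(R.from_quat(s['tcp_rot']).as_matrix().round(3))
```

```text
rackends [[0.4279, 0.1711], [0.6941, 0.2365]]
bays -90..90 [[0.4732, 0.1822], [0.5314, 0.1964], [0.5904, 0.2102], [0.6485, 0.2249]]
dockends [[0.6926, -0.1009], [0.4374, -0.2005]]
cells b p y g [[0.6489, -0.1193], [0.594, -0.1348], [0.5341, -0.1638], [0.4773, -0.1829]]
0.2741064919054582 rack yaw 0.24094054029493325 [0.56103857 0.20381863 0.042     ]
0.2740378834350983 dock dir -2.7694529436073894
inserts [[0.6489, -0.118], [0.593, -0.1398], [0.5371, -0.1616], [0.4812, -0.1834]] cell off [[0.0001, -0.0013], [0.001, 0.005], [-0.0029, -0.0022], [-0.0038, 0.0006]]
[[-0.955  0.295 -0.001]
 [ 0.295  0.955 -0.002]
 [ 0.    -0.002 -1.   ]]
```

```bash
cat >> h.py <<'E'
CELL={'blue':(.6489,-.1193),'purple':(.594,-.1348),'yellow':(.5341,-.1638),'green':(.4773,-.1829)}
BAY={'blue':(.6485,.2249),'purple':(.5904,.2102),'yellow':(.5314,.1964),'green':(.4732,.1822)}
YAW={'dock':1.943,'rack':1.812}
def go(xy,z,yaw,rot_first=True):
    """tool-frame turn about z, then shift in turned tool axes"""
    s=get_state(); Rw=R.from_quat(s['tcp_rot']).as_matrix(); y=np.arctan2(Rw[1,1],Rw[0,1])
    t=-((yaw-y+np.pi)%(2*np.pi)-np.pi)
    M=(R.from_matrix(Rw)*R.from_rotvec([0,0,t])).as_matrix() if rot_first else Rw
    d=np.array([*xy,z])-s['eef_pos']
    print('t',round(s['time'],2),'eef',s['eef_pos'].round(4),'turn',round(t,4),'shift',(d@M).round(4),'tilt',Rw[:,2].round(4),'open',round(s['opening'],2))
E
python3 -c "
from h import *
go(CELL['blue'],.17,YAW['dock'])"
```

```text
t 0.1 eef [0.1991 0.6443 0.2301] turn -0.672 shift [-0.1414 -0.8748  0.0611] tilt [-9.e-04 -2.e-03 -1.e+00] open 1.0
```

Request:
{"name": "move_arm", "arguments": {"moves": [[1,[0,0,0],[0,0,-0.112]],[1,[0,0,0],[0,0,-0.112]],[1,[0,0,0],[0,0,-0.112]],[1,[0,0,0],[0,0,-0.112]],[1,[0,0,0],[0,0,-0.112]],[1,[0,0,0],[0,0,-0.112]],[1,[0,-0.02,0],[0,0,0]],[1,[0,-0.03,0],[0,0,0]],[1,[0,-0.03,0],[0,0,0]],[1,[0,-0.03,0],[0,0,0]]], "grip_force": 40}}

```text
time: 0.93
eef_pos: [0.2392, 0.5411, 0.2304]
tcp_rot: [-0.185, 0.983, -0.001, -0.0]
contact_force: [0.9, -0.7, -0.2]
opening: 1.003
finger_force: 0.0
```

```bash
python3 -c "
from h import *
go(CELL['blue'],.17,YAW['dock'])"
```

```text
t 0.93 eef [0.2392 0.5411 0.2304] turn 0.0009 shift [-0.1416 -0.7641  0.061 ] tilt [-7.0e-04 -1.3e-03 -1.0e+00] open 1.0
```

Request:
{"name": "move_arm", "arguments": {"moves": [[1,[-0.01,-0.038,0],[0,0,0]],[1,[-0.01,-0.038,0],[0,0,0]],[1,[-0.01,-0.038,0],[0,0,0]],[1,[-0.01,-0.038,0],[0,0,0]],[1,[-0.01,-0.038,0],[0,0,0]],[1,[-0.01,-0.038,0],[0,0,0]],[1,[-0.01,-0.038,0],[0,0,0]],[1,[-0.01,-0.038,0],[0,0,0]],[1,[-0.01,-0.038,0],[0,0,0]],[1,[-0.01,-0.038,0],[0,0,0]]]}}

```text
time: 1.77
eef_pos: [0.4711, 0.223, 0.231]
tcp_rot: [-0.185, 0.983, 0.0, -0.0]
contact_force: [0.9, 1.1, -0.1]
opening: 0.997
finger_force: 0.0
```

Request:
{"name": "move_arm", "arguments": {"moves": [[1,[-0.005,-0.038,0.007],[0,0,0]],[1,[-0.005,-0.038,0.007],[0,0,0]],[1,[-0.005,-0.038,0.007],[0,0,0]],[1,[-0.005,-0.038,0.007],[0,0,0]],[1,[-0.005,-0.038,0.007],[0,0,0]],[1,[-0.005,-0.038,0.007],[0,0,0]],[1,[-0.005,-0.038,0.007],[0,0,0]],[1,[-0.005,-0.038,0.007],[0,0,0]],[1,[0,-0.038,0.005],[0,0,0]],[1,[0,-0.03,0],[0,0,0]]]}}

```text
time: 2.6
eef_pos: [0.6429, -0.1096, 0.1679]
tcp_rot: [-0.184, 0.983, 0.001, -0.001]
contact_force: [-0.4, 0.7, -0.0]
opening: 1.004
finger_force: 0.0
```

Run:
```python
from h import *
go(CELL['blue'],.041,YAW['dock'])
s=get_state(); im=read_camera('wrist'); print(get_state()['eef_pos']-s['eef_pos'])
print(proj('wrist',[[*CELL[k],.085] for k in CELL],s).round(0).tolist())
cv2.imwrite('pics/w1.png',im[:,:,::-1])
```

```text
t 2.6 eef [ 0.6429 -0.1096  0.1679] turn -0.0012 shift [-0.0024 -0.0114  0.1269] tilt [-3.1e-03  6.0e-04 -1.0e+00] open 1.0
[ 0.00165934 -0.00487667  0.00085787]
[[247.0, 199.0], [253.0, 129.0], [245.0, 33.0], [248.0, -70.0]]
```

View pics/w1.png

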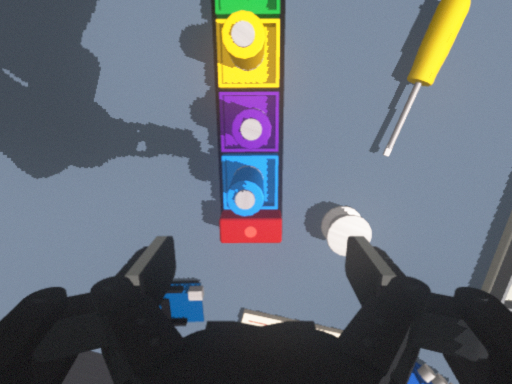

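The wrist view shows the buttons at blue (244,200), purple (251,129) and yellow (242,33), within 3 px (about 1.5 mm) of prediction. The white cup at (347,230) is near the finger's path, so I'll check its clearance.

Run:
```python
from h import *
go(CELL['blue'],.041,YAW['dock'])
p=ray('top',[(244,153),(233,153)],.03)[:,:2]; print(p)
s=get_state();M=R.from_quat(s['tcp_rot']).as_matrix()
print((np.array([*p[0],.04])-[*CELL['blue'],.04])@M)
```

```text
t 2.65 eef [ 0.6446 -0.1145  0.1688] turn -0.0043 shift [-0.0024 -0.0057  0.1278] tilt [-1.0e-04 -3.3e-03 -1.0e+00] open 1.01
[[ 0.66112843 -0.00096848]
 [ 0.66101736  0.02385274]]
[-0.05396498  0.10601658 -0.00038738]
```

Request:
{"name": "move_arm", "arguments": {"moves": [[1,[0,0,0.01],[0,0,0]],[1,[0,0,0.01],[0,0,0]],[1,[0,0,0.01],[0,0,0]],[1,[0,0,0.01],[0,0,0]],[1,[0,0,0.01],[0,0,0]],[1,[0,0,0],[0,0,0]],[1,[0,0,0],[0,0,0]],[1,[0,0,0],[0,0,0]],[1,[0,0,0],[0,0,0]],[1,[0,0,0],[0,0,0]]]}}

```text
time: 3.48
eef_pos: [0.6438, -0.1073, 0.1213]
tcp_rot: [-0.185, 0.983, -0.0, 0.001]
contact_force: [-0.3, 0.2, 1.4]
opening: 1.0
finger_force: 0.0
```

Run:
```python
from h import *
go(CELL['blue'],.041,YAW['dock'])
```

```text
t 3.48 eef [ 0.6438 -0.1073  0.1213] turn 0.0001 shift [-0.0003 -0.013   0.0804] tilt [ 1.7e-03 -6.0e-04 -1.0e+00] open 1.0
```

Request:
{"name": "move_arm", "arguments": {"moves": [[1,[0,-0.007,0.01],[0,0,0]],[1,[0,-0.007,0.01],[0,0,0]],[1,[0,0,0.015],[0,0,0]],[1,[0,0,0.015],[0,0,0]],[1,[0,0,0.015],[0,0,0]],[1,[0,0,0.01],[0,0,0]],[1,[0,0,0.005],[0,0,0]],[1,[0,0,0],[0,0,0]],[1,[0,0,0],[0,0,0]],[1,[0,0,0],[0,0,0]]]}}

```text
time: 4.32
eef_pos: [0.649, -0.1203, 0.0412]
tcp_rot: [-0.185, 0.983, -0.0, 0.001]
contact_force: [0.1, -0.2, 0.2]
opening: 1.0
finger_force: 0.0
```

Run:
```python
from h import *
go(CELL['blue'],.041,YAW['dock'])
```

```text
t 4.32 eef [ 0.649  -0.1203  0.0412] turn 0.0002 shift [-0.0002  0.001   0.0002] tilt [ 1.6e-03 -6.0e-04 -1.0e+00] open 1.0
```

Request:
{"name": "move_arm", "arguments": {"moves": [[0.8,[0,0,0],[0,0,0]],[0.6,[0,0,0],[0,0,0]],[0.5,[0,0,0],[0,0,0]],[0.45,[0,0,0],[0,0,0]],[0.4,[0,0,0],[0,0,0]],[0.35,[0,0,0],[0,0,0]],[0.3,[0,0,0],[0,0,0]],[0.2,[0,0,0],[0,0,0]],[0.2,[0,0,0],[0,0,0]],[0.2,[0,0,0],[0,0,0]]], "grip_force": 40}}

```text
time: 5.15
eef_pos: [0.6485, -0.1203, 0.0407]
tcp_rot: [-0.185, 0.983, -0.0, 0.0]
contact_force: [-1.1, 0.2, 2.8]
opening: 0.362
finger_force: 39.8
```

Request:
{"name": "move_arm", "arguments": {"moves": [[0.2,[0,0,-0.005],[0,0,0]],[0.2,[0,0,-0.01],[0,0,0]],[0.2,[0,0,-0.015],[0,0,0]],[0.2,[0,0,-0.015],[0,0,0]],[0.2,[0,0,-0.02],[0,0,0]],[0.2,[0,0,-0.02],[0,0,0]],[0.2,[0,0,-0.015],[0,0,0]],[0.2,[0,0,-0.01],[0,0,0]],[0.2,[0,0,0],[0,0,0.065]],[0.2,[0,0,0],[0,0,0.065]]]}}

```text
time: 5.98
eef_pos: [0.6489, -0.1204, 0.1524]
tcp_rot: [-0.119, 0.993, -0.001, 0.001]
contact_force: [-0.7, 1.0, -2.5]
opening: 0.363
finger_force: 39.7
```

Run:
```python
from h import *
go(BAY['blue'],.15,YAW['rack'])
cv2.imwrite('pics/w2.png',read_camera('wrist')[:,:,::-1])
```

```text
t 5.98 eef [ 0.6489 -0.1204  0.1524] turn -0.002 shift [-0.0821  0.3354  0.0021] tilt [ 2.6e-03 -9.0e-04 -1.0e+00] open 0.36
```

View pics/w2.png

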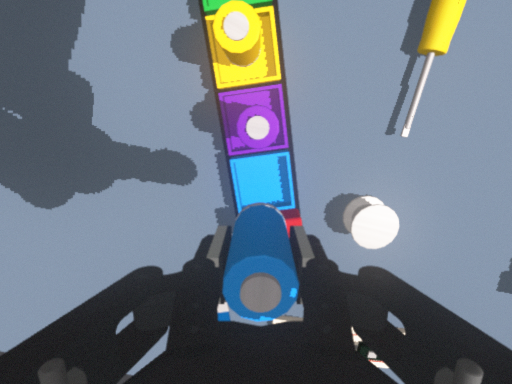

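The blue cell is held upright, centred in the fingers at (262,260). I'll carry it to the rack.

Request:
{"name": "move_arm", "arguments": {"moves": [[0.2,[-0.004,0.015,0],[0,0,0]],[0.2,[-0.008,0.03,0],[0,0,0]],[0.2,[-0.01,0.04,0],[0,0,0]],[0.2,[-0.01,0.04,0],[0,0,0]],[0.2,[-0.01,0.04,0],[0,0,0]],[0.2,[-0.01,0.04,0],[0,0,0]],[0.2,[-0.01,0.04,0],[0,0,0]],[0.2,[-0.01,0.04,0],[0,0,0]],[0.2,[-0.006,0.03,0],[0,0,0]],[0.2,[-0.004,0.02,0],[0,0,0]]]}}

```text
time: 6.87
eef_pos: [0.646, 0.2293, 0.15]
tcp_rot: [-0.123, 0.992, 0.001, -0.0]
contact_force: [-1.3, -0.6, -1.1]
opening: 0.362
finger_force: 39.9
```

Request:
{"name": "move_arm", "arguments": {"moves": [[0.2,[0,0,0.01],[0,0,0]],[0.2,[0,0,0.015],[0,0,0]],[0.2,[0,0,0.015],[0,0,0]],[0.2,[0,0,0.01],[0,0,0]],[0.2,[0,0,0],[0,0,0]],[0.2,[0,0,0],[0,0,0]],[0.2,[0,0,0],[0,0,0]],[0.2,[0,0,0],[0,0,0]],[0.2,[0,0,0],[0,0,0]],[0.2,[0,0,0],[0,0,0]]]}}

```text
time: 7.7
eef_pos: [0.6482, 0.2246, 0.1014]
tcp_rot: [-0.121, 0.993, 0.0, 0.001]
contact_force: [-0.4, 0.0, -1.8]
opening: 0.368
finger_force: 39.9
```

Run:
```python
from h import *
go(BAY['blue'],.039,YAW['rack'])
s=get_state(); print(proj('wrist',[[*BAY[k],.012] for k in BAY],s).round(0).tolist())
cv2.imwrite('pics/w3.png',read_camera('wrist')[:,:,::-1])
```

```text
t 7.7 eef [0.6482 0.2246 0.1014] turn 0.0007 shift [-0.0003  0.0002  0.0624] tilt [ 1.7e-03  3.0e-04 -1.0e+00] open 0.37
[[261.0, 195.0], [261.0, 122.0], [262.0, 36.0], [262.0, -65.0]]
```

View pics/w3.png

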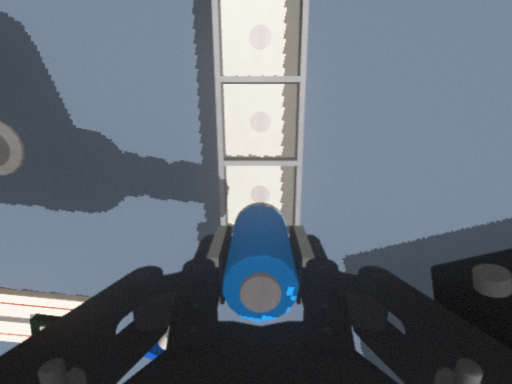

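The bay dots sit at (261,195), (261,122) and (261,37), exactly where predicted, so the cell is aligned. I'll lower it.

Request:
{"name": "move_arm", "arguments": {"moves": [[0.2,[0,0,0.01],[0,0,0]],[0.2,[0,0,0.015],[0,0,0]],[0.2,[0,0,0.015],[0,0,0]],[0.2,[0,0,0.012],[0,0,0]],[0.2,[0,0,0.006],[0,0,0]],[0.2,[0,0,0.002],[0,0,0]],[0.2,[0,0,0.001],[0,0,0]],[0.2,[0,0,0.001],[0,0,0]],[0.2,[0,0,0.001],[0,0,0]],[0.2,[0,0,0],[0,0,0]]]}}

```text
time: 8.58
eef_pos: [0.6479, 0.2248, 0.0378]
tcp_rot: [-0.121, 0.993, 0.0, 0.0]
contact_force: [1.0, 1.2, -2.3]
opening: 0.366
finger_force: 39.9
```

Request:
{"name": "move_arm", "arguments": {"moves": [[0.2,[0,0,0.0005],[0,0,0]],[0.2,[0,0,0.0005],[0,0,0]],[0.2,[0,0,0],[0,0,0]],[0.2,[0,0,0],[0,0,0]],[0.25,[0,0,0],[0,0,0]],[0.3,[0,0,0],[0,0,0]],[0.35,[0,0,0],[0,0,0]],[0.38,[0,0,0],[0,0,0]],[0.41,[0,0,0],[0,0,0]],[0.45,[0,0,0],[0,0,0]]]}}

```text
time: 9.42
eef_pos: [0.6475, 0.2246, 0.0359]
tcp_rot: [-0.121, 0.993, 0.0, 0.0]
contact_force: [-0.6, -0.7, -0.3]
opening: 0.453
finger_force: 0.0
```

Request:
{"name": "move_arm", "arguments": {"moves": [[0.55,[0,0,0],[0,0,0]],[0.7,[0,0,0],[0,0,0]],[0.85,[0,0,0],[0,0,0]],[1,[0,0,0],[0,0,0]],[1,[0,0,0],[0,0,0]],[1,[0,0,-0.01],[0,0,0]],[1,[0,0,-0.02],[0,0,0]],[1,[0,0,-0.03],[0,0,0]],[1,[0,0,-0.04],[0,0,0]],[1,[0,0,-0.02],[0,0,0]]]}}

```text
time: 10.25
eef_pos: [0.6496, 0.2251, 0.1624]
tcp_rot: [-0.121, 0.993, 0.0, 0.004]
contact_force: [0.7, 0.0, 0.8]
opening: 1.0
finger_force: 0.0
```

Run:
```python
from h import *
go(CELL['purple'],.17,YAW['dock'])
cv2.imwrite('pics/w4.png',read_camera('wrist')[:,:,::-1])
```

```text
t 10.25 eef [0.6496 0.2251 0.1624] turn -0.1299 shift [ 0.1826 -0.3151 -0.0085] tilt [ 0.0069  0.0014 -1.    ] open 1.0
```

View pics/w4.png

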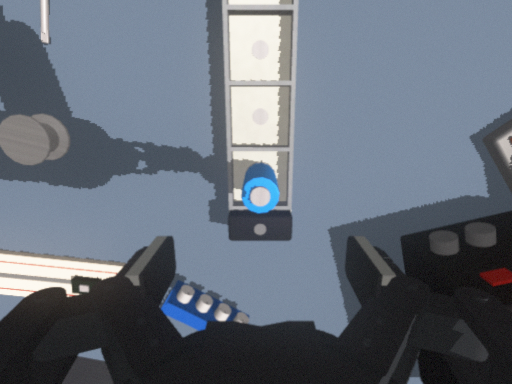

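Blue is standing in the black-end bay, with its button at (260,197). Next is purple.

Request:
{"name": "move_arm", "arguments": {"moves": [[1,[0,0,0],[0,0,-0.065]],[1,[0,0,0],[0,0,-0.065]],[1,[0.022,-0.037,0],[0,0,0]],[1,[0.022,-0.037,0],[0,0,0]],[1,[0.022,-0.037,0],[0,0,0]],[1,[0.022,-0.037,0],[0,0,0]],[1,[0.022,-0.037,0],[0,0,0]],[1,[0.022,-0.037,0],[0,0,0]],[1,[0.022,-0.037,0],[0,0,0]],[1,[0.022,-0.037,0],[0,0,0]]]}}

```text
time: 11.13
eef_pos: [0.5925, -0.106, 0.1571]
tcp_rot: [-0.185, 0.983, -0.0, 0.0]
contact_force: [0.0, -0.3, 0.0]
opening: 1.001
finger_force: 0.0
```

Request:
{"name": "move_arm", "arguments": {"moves": [[1,[0.007,-0.019,0],[0,0,0]],[1,[0,0,0.01],[0,0,0]],[1,[0,0,0.015],[0,0,0]],[1,[0,0,0.01],[0,0,0]],[1,[0,0,0.005],[0,0,0]],[1,[0,0,0],[0,0,0]],[1,[0,0,0],[0,0,0]],[1,[0,0,0],[0,0,0]],[1,[0,0,0],[0,0,0]],[1,[0,0,0],[0,0,0]]]}}

```text
time: 11.97
eef_pos: [0.594, -0.1243, 0.1172]
tcp_rot: [-0.185, 0.983, -0.0, 0.001]
contact_force: [-0.2, 0.3, 0.1]
opening: 1.001
finger_force: 0.0
```

```bash
cat >> h.py <<'E'
def chk(col):
    """button of the cell in the wrist view, refined xy"""
    s=get_state(); im=read_camera('wrist'); hsv=cv2.cvtColor(im,cv2.COLOR_RGB2HSV); H,S,V=cv2.split(hsv)
    p=proj('wrist',[*CELL[col],.085],s)[0]; yy,xx=np.mgrid[:384,:512]
    b=blobs((S<60)&(V>90)&(np.hypot(xx-p[0],yy-p[1])<25),20)
    print('pred',p.round(1),'seen',[(k[0],k[1],ray('wrist',k[1],.085,s)[0,:2].round(4)) for k in b[:2]],'table',CELL[col])
E
python3 - <<'E'
from h import *
go(CELL['purple'],.041,YAW['dock']); chk('purple'); chk('yellow')
E
```

```text
t 11.97 eef [ 0.594  -0.1243  0.1172] turn 0.0005 shift [ 0.0039 -0.0097  0.0762] tilt [ 1.4e-03 -6.0e-04 -1.0e+00] open 1.0
pred [245.5 214.2] seen [(479, array([243.2, 213.5]), array([ 0.5941, -0.1364]))] table (0.594, -0.1348)
pred [235.3 107.9] seen [(610, array([232.6, 108. ]), array([ 0.5347, -0.1652]))] table (0.5341, -0.1638)
```

Request:
{"name": "move_arm", "arguments": {"moves": [[1,[0.002,-0.005,0.005],[0,0,0]],[1,[0.002,-0.006,0.01],[0,0,0]],[1,[0,0,0.015],[0,0,0]],[1,[0,0,0.015],[0,0,0]],[1,[0,0,0.015],[0,0,0]],[1,[0,0,0.01],[0,0,0]],[1,[0,0,0.006],[0,0,0]],[1,[0,0,0],[0,0,0]],[0.9,[0,0,0],[0,0,0]],[0.8,[0,0,0],[0,0,0]]]}}

```text
time: 12.9
eef_pos: [0.5944, -0.1365, 0.0412]
tcp_rot: [-0.185, 0.983, -0.0, 0.001]
contact_force: [-0.3, -0.4, 0.5]
opening: 0.799
finger_force: 0.0
```

Request:
{"name": "move_arm", "arguments": {"moves": [[0.7,[0,0,0],[0,0,0]],[0.6,[0,0,0],[0,0,0]],[0.5,[0,0,0],[0,0,0]],[0.45,[0,0,0],[0,0,0]],[0.4,[0,0,0],[0,0,0]],[0.35,[0,0,0],[0,0,0]],[0.3,[0,0,0],[0,0,0]],[0.2,[0,0,0],[0,0,0]],[0.2,[0,0,0],[0,0,0]],[0.2,[0,0,0],[0,0,0]]]}}

```text
time: 13.73
eef_pos: [0.594, -0.1362, 0.0407]
tcp_rot: [-0.185, 0.983, -0.0, 0.0]
contact_force: [-0.0, 0.2, 2.6]
opening: 0.366
finger_force: 39.9
```

Request:
{"name": "move_arm", "arguments": {"moves": [[0.2,[0,0,-0.005],[0,0,0]],[0.2,[0,0,-0.01],[0,0,0]],[0.2,[0,0,-0.015],[0,0,0]],[0.2,[0,0,-0.015],[0,0,0]],[0.2,[0,0,-0.02],[0,0,0]],[0.2,[0,0,-0.02],[0,0,0]],[0.2,[0,0,-0.015],[0,0,0]],[0.2,[0,0,-0.01],[0,0,0]],[0.2,[0,0,0],[0,0,0.065]],[0.2,[0,0,0],[0,0,0.065]]]}}

```text
time: 14.57
eef_pos: [0.5939, -0.1362, 0.1515]
tcp_rot: [-0.119, 0.993, -0.0, 0.001]
contact_force: [0.4, -0.1, -1.5]
opening: 0.364
finger_force: 39.7
```

Run:
```python
from h import *
go(BAY['purple'],.15,YAW['rack'])
```

```text
t 14.57 eef [ 0.5939 -0.1362  0.1515] turn -0.002 shift [-0.0793  0.3372  0.0013] tilt [ 1.3e-03 -6.0e-04 -1.0e+00] open 0.36
```

Request:
{"name": "move_arm", "arguments": {"moves": [[0.2,[-0.004,0.015,0],[0,0,0]],[0.2,[-0.008,0.03,0],[0,0,0]],[0.2,[-0.01,0.04,0],[0,0,0]],[0.2,[-0.01,0.04,0],[0,0,0]],[0.2,[-0.01,0.04,0],[0,0,0]],[0.2,[-0.01,0.04,0],[0,0,0]],[0.2,[-0.01,0.04,0],[0,0,0]],[0.2,[-0.01,0.04,0],[0,0,0]],[0.2,[-0.004,0.03,0],[0,0,0]],[0.2,[-0.003,0.022,0],[0,0,0]]]}}

```text
time: 15.4
eef_pos: [0.5878, 0.214, 0.1498]
tcp_rot: [-0.123, 0.992, 0.0, -0.001]
contact_force: [0.4, 0.3, -2.5]
opening: 0.363
finger_force: 39.8
```

Request:
{"name": "move_arm", "arguments": {"moves": [[0.2,[0,0,0.01],[0,0,0]],[0.2,[0,0,0.015],[0,0,0]],[0.2,[0,0,0.015],[0,0,0]],[0.2,[0,0,0.01],[0,0,0]],[0.2,[0,0,0],[0,0,0]],[0.2,[0,0,0],[0,0,0]],[0.2,[0,0,0],[0,0,0]],[0.2,[0,0,0],[0,0,0]],[0.2,[0,0,0],[0,0,0]],[0.2,[0,0,0],[0,0,0]]]}}

```text
time: 16.23
eef_pos: [0.5902, 0.21, 0.1013]
tcp_rot: [-0.121, 0.993, 0.0, 0.001]
contact_force: [0.1, 0.7, -0.8]
opening: 0.363
finger_force: 39.9
```

Run:
```python
from h import *
go(BAY['purple'],.0367,YAW['rack'])
```

```text
t 16.23 eef [0.5902 0.21   0.1013] turn 0.0008 shift [-0.0002  0.0002  0.0646] tilt [ 1.6e-03  3.0e-04 -1.0e+00] open 0.36
```

Request:
{"name": "move_arm", "arguments": {"moves": [[0.2,[0,0,0.01],[0,0,0]],[0.2,[0,0,0.015],[0,0,0]],[0.2,[0,0,0.015],[0,0,0]],[0.2,[0,0,0.012],[0,0,0]],[0.2,[0,0,0.006],[0,0,0]],[0.2,[0,0,0.002],[0,0,0]],[0.2,[0,0,0.001],[0,0,0]],[0.2,[0,0,0.001],[0,0,0]],[0.2,[0,0,0.001],[0,0,0]],[0.2,[0,0,0.001],[0,0,0]]]}}

```text
time: 17.07
eef_pos: [0.5905, 0.2102, 0.0377]
tcp_rot: [-0.121, 0.993, 0.0, 0.001]
contact_force: [-2.9, -0.7, 5.7]
opening: 0.365
finger_force: 40.5
```

Request:
{"name": "move_arm", "arguments": {"moves": [[0.2,[0,0,0],[0,0,0]],[0.2,[0,0,0],[0,0,0]],[0.25,[0,0,0],[0,0,0]],[0.3,[0,0,0],[0,0,0]],[0.33,[0,0,0],[0,0,0]],[0.36,[0,0,0],[0,0,0]],[0.38,[0,0,0],[0,0,0]],[0.4,[0,0,0],[0,0,0]],[0.45,[0,0,0],[0,0,0]],[0.5,[0,0,0],[0,0,0]]]}}

```text
time: 17.9
eef_pos: [0.5892, 0.2099, 0.0357]
tcp_rot: [-0.121, 0.993, -0.0, -0.0]
contact_force: [-0.1, -0.1, 0.2]
opening: 0.5
finger_force: 0.0
```

Request:
{"name": "move_arm", "arguments": {"moves": [[0.55,[0,0,0],[0,0,0]],[0.7,[0,0,0],[0,0,0]],[0.85,[0,0,0],[0,0,0]],[1,[0,0,0],[0,0,0]],[1,[0,0,0],[0,0,0]],[1,[0,0,-0.01],[0,0,0]],[1,[0,0,-0.02],[0,0,0]],[1,[0,0,-0.03],[0,0,0]],[1,[0,0,-0.04],[0,0,0]],[1,[0,0,-0.02],[0,0,0]]]}}

```text
time: 18.73
eef_pos: [0.5916, 0.2104, 0.1621]
tcp_rot: [-0.121, 0.993, 0.0, 0.003]
contact_force: [1.0, 0.3, 1.2]
opening: 1.001
finger_force: 0.0
```

Run:
```python
from h import *
go(CELL['yellow'],.16,YAW['dock'])
cv2.imwrite('pics/w5.png',read_camera('wrist')[:,:,::-1])
```

```text
t 18.73 eef [0.5916 0.2104 0.1621] turn -0.1299 shift [ 0.1896 -0.3277  0.0012] tilt [ 0.0067  0.0013 -1.    ] open 1.0
```

View pics/w5.png

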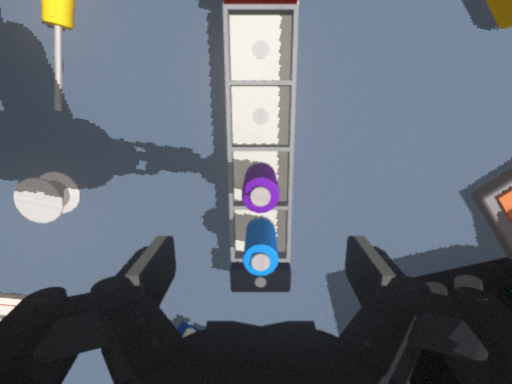

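Purple at (260,197) and blue at (261,262) stand upright in their bays. Next is yellow.

Request:
{"name": "move_arm", "arguments": {"moves": [[1,[0,0,0],[0,0,-0.065]],[1,[0,0,0],[0,0,-0.065]],[1,[0.022,-0.038,0],[0,0,0]],[1,[0.022,-0.038,0],[0,0,0]],[1,[0.022,-0.038,0],[0,0,0]],[1,[0.022,-0.038,0],[0,0,0]],[1,[0.022,-0.038,0],[0,0,0]],[1,[0.022,-0.038,0],[0,0,0]],[1,[0.022,-0.038,0],[0,0,0]],[1,[0.022,-0.038,0],[0,0,0]]]}}

```text
time: 19.62
eef_pos: [0.5383, -0.1213, 0.1571]
tcp_rot: [-0.185, 0.983, -0.0, 0.0]
contact_force: [0.1, 0.2, 0.4]
opening: 1.001
finger_force: 0.0
```

Request:
{"name": "move_arm", "arguments": {"moves": [[1,[0.016,-0.032,0],[0,0,0]],[1,[0,0,0.01],[0,0,0]],[1,[0,0,0.015],[0,0,0]],[1,[0,0,0.01],[0,0,0]],[1,[0,0,0.005],[0,0,0]],[1,[0,0,0],[0,0,0]],[1,[0,0,0],[0,0,0]],[1,[0,0,0],[0,0,0]],[1,[0,0,0],[0,0,0]],[1,[0,0,0],[0,0,0]]]}}

```text
time: 20.45
eef_pos: [0.5362, -0.155, 0.1171]
tcp_rot: [-0.185, 0.983, -0.0, 0.001]
contact_force: [-0.5, 0.5, -0.8]
opening: 0.998
finger_force: 0.0
```

Run:
```python
from h import *
go(CELL['yellow'],.041,YAW['dock']); chk('yellow'); chk('green')
```

```text
t 20.45 eef [ 0.5362 -0.155   0.1171] turn 0.0006 shift [ 0.0052 -0.0074  0.0761] tilt [ 1.3e-03 -7.0e-04 -1.0e+00] open 1.0
pred [249.1 212.3] seen [(441, array([246.9, 211.9]), array([ 0.5344, -0.1652]))] table (0.5341, -0.1638)
pred [253.1 117. ] seen [(637, array([250.4, 117.7]), array([ 0.4782, -0.1843]))] table (0.4773, -0.1829)
```

Shift needed: x +0.005, y -0.0085, z +0.076.

Request:
{"name": "move_arm", "arguments": {"moves": [[1,[0.002,-0.004,0.005],[0,0,0]],[1,[0.003,-0.0045,0.01],[0,0,0]],[1,[0,0,0.015],[0,0,0]],[1,[0,0,0.015],[0,0,0]],[1,[0,0,0.015],[0,0,0]],[1,[0,0,0.01],[0,0,0]],[1,[0,0,0.006],[0,0,0]],[1,[0,0,0],[0,0,0]],[0.9,[0,0,0],[0,0,0]],[0.8,[0,0,0],[0,0,0]]]}}

```text
time: 21.38
eef_pos: [0.5347, -0.1653, 0.0411]
tcp_rot: [-0.185, 0.983, -0.0, 0.001]
contact_force: [0.2, 1.5, -0.8]
opening: 0.805
finger_force: 0.0
```

Request:
{"name": "move_arm", "arguments": {"moves": [[0.7,[0,0,0],[0,0,0]],[0.6,[0,0,0],[0,0,0]],[0.5,[0,0,0],[0,0,0]],[0.45,[0,0,0],[0,0,0]],[0.4,[0,0,0],[0,0,0]],[0.35,[0,0,0],[0,0,0]],[0.3,[0,0,0],[0,0,0]],[0.2,[0,0,0],[0,0,0]],[0.2,[0,0,0],[0,0,0]],[0.2,[0,0,0],[0,0,0]]]}}

```text
time: 22.22
eef_pos: [0.5344, -0.165, 0.0407]
tcp_rot: [-0.185, 0.983, -0.0, 0.0]
contact_force: [0.2, -0.4, 2.6]
opening: 0.364
finger_force: 39.9
```

Request:
{"name": "move_arm", "arguments": {"moves": [[0.2,[0,0,-0.005],[0,0,0]],[0.2,[0,0,-0.01],[0,0,0]],[0.2,[0,0,-0.015],[0,0,0]],[0.2,[0,0,-0.015],[0,0,0]],[0.2,[0,0,-0.02],[0,0,0]],[0.2,[0,0,-0.02],[0,0,0]],[0.2,[0,0,-0.015],[0,0,0]],[0.2,[0,0,-0.01],[0,0,0]],[0.2,[0,0,0],[0,0,0.065]],[0.2,[0,0,0],[0,0,0.065]]]}}

```text
time: 23.05
eef_pos: [0.5342, -0.1648, 0.1514]
tcp_rot: [-0.119, 0.993, -0.0, 0.001]
contact_force: [-0.7, -0.7, -1.8]
opening: 0.362
finger_force: 39.7
```

Run:
```python
from h import *
go(BAY['yellow'],.15,YAW['rack'])
```

```text
t 23.05 eef [ 0.5342 -0.1648  0.1514] turn -0.002 shift [-0.0835  0.3515  0.0012] tilt [ 1.2e-03 -6.0e-04 -1.0e+00] open 0.36
```

Request:
{"name": "move_arm", "arguments": {"moves": [[0.2,[-0.004,0.015,0],[0,0,0]],[0.2,[-0.008,0.03,0],[0,0,0]],[0.2,[-0.01,0.04,0],[0,0,0]],[0.2,[-0.01,0.04,0],[0,0,0]],[0.2,[-0.01,0.04,0],[0,0,0]],[0.2,[-0.01,0.04,0],[0,0,0]],[0.2,[-0.01,0.04,0],[0,0,0]],[0.2,[-0.01,0.04,0],[0,0,0]],[0.2,[-0.007,0.038,0],[0,0,0]],[0.2,[-0.004,0.028,0],[0,0,0]]]}}

```text
time: 23.88
eef_pos: [0.5294, 0.1988, 0.1501]
tcp_rot: [-0.122, 0.993, 0.0, -0.0]
contact_force: [-0.0, 0.2, -2.3]
opening: 0.362
finger_force: 40.0
```

Request:
{"name": "move_arm", "arguments": {"moves": [[0.2,[0,0,0.01],[0,0,0]],[0.2,[0,0,0.015],[0,0,0]],[0.2,[0,0,0.015],[0,0,0]],[0.2,[0,0,0.01],[0,0,0]],[0.2,[0,0,0],[0,0,0]],[0.2,[0,0,0],[0,0,0]],[0.2,[0,0,0],[0,0,0]],[0.2,[0,0,0],[0,0,0]],[0.2,[0,0,0],[0,0,0]],[0.2,[0,0,0],[0,0,0]]]}}

```text
time: 24.72
eef_pos: [0.5311, 0.1958, 0.1012]
tcp_rot: [-0.121, 0.993, 0.0, 0.001]
contact_force: [-0.6, 0.7, -2.1]
opening: 0.361
finger_force: 40.1
```

Run:
```python
from h import *
go(BAY['yellow'],.0367,YAW['rack'])
```

```text
t 24.72 eef [0.5311 0.1958 0.1012] turn 0.0008 shift [-0.0004  0.0005  0.0645] tilt [ 1.6e-03  3.0e-04 -1.0e+00] open 0.36
```

Request:
{"name": "move_arm", "arguments": {"moves": [[0.2,[0,0,0.01],[0,0,0]],[0.2,[0,0,0.015],[0,0,0]],[0.2,[0,0,0.015],[0,0,0]],[0.2,[0,0,0.012],[0,0,0]],[0.2,[0,0,0.006],[0,0,0]],[0.2,[0,0,0.002],[0,0,0]],[0.2,[0,0,0.001],[0,0,0]],[0.2,[0,0,0.001],[0,0,0]],[0.2,[0,0,0.001],[0,0,0]],[0.2,[0,0,0.001],[0,0,0]]]}}

```text
time: 25.55
eef_pos: [0.5314, 0.196, 0.0377]
tcp_rot: [-0.121, 0.993, 0.0, 0.001]
contact_force: [-2.2, -0.2, 6.4]
opening: 0.363
finger_force: 40.9
```

Request:
{"name": "move_arm", "arguments": {"moves": [[0.2,[0,0,0],[0,0,0]],[0.2,[0,0,0],[0,0,0]],[0.25,[0,0,0],[0,0,0]],[0.3,[0,0,0],[0,0,0]],[0.33,[0,0,0],[0,0,0]],[0.36,[0,0,0],[0,0,0]],[0.38,[0,0,0],[0,0,0]],[0.4,[0,0,0],[0,0,0]],[0.45,[0,0,0],[0,0,0]],[0.5,[0,0,0],[0,0,0]]]}}

```text
time: 26.38
eef_pos: [0.5303, 0.1958, 0.0359]
tcp_rot: [-0.121, 0.993, -0.0, -0.0]
contact_force: [0.9, -0.4, 0.6]
opening: 0.503
finger_force: 0.0
```

Request:
{"name": "move_arm", "arguments": {"moves": [[0.55,[0,0,0],[0,0,0]],[0.7,[0,0,0],[0,0,0]],[0.85,[0,0,0],[0,0,0]],[1,[0,0,0],[0,0,0]],[1,[0,0,0],[0,0,0]],[1,[0,0,-0.01],[0,0,0]],[1,[0,0,-0.02],[0,0,0]],[1,[0,0,-0.03],[0,0,0]],[1,[0,0,-0.04],[0,0,0]],[1,[0,0,-0.02],[0,0,0]]]}}

```text
time: 27.22
eef_pos: [0.5324, 0.1963, 0.1618]
tcp_rot: [-0.121, 0.993, 0.0, 0.003]
contact_force: [0.6, 0.3, 0.6]
opening: 0.999
finger_force: 0.0
```

Run:
```python
from h import *
go((.4777,-.1838),.16,YAW['dock'])
cv2.imwrite('pics/w6.png',read_camera('wrist')[:,:,::-1])
```

```text
t 27.22 eef [0.5324 0.1963 0.1618] turn -0.1299 shift [ 0.1892 -0.3341  0.001 ] tilt [ 0.0066  0.0012 -1.    ] open 1.0
```

View pics/w6.png

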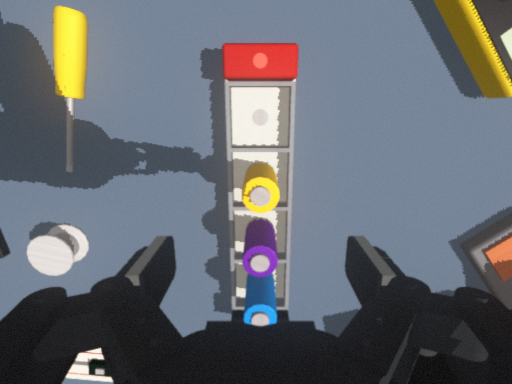

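Yellow (260,195), purple (260,263) and blue (260,320) are in order, and the bay nearest the red end (260,117) is free for green.

Request:
{"name": "move_arm", "arguments": {"moves": [[1,[0,0,0],[0,0,-0.065]],[1,[0,0,0],[0,0,-0.065]],[1,[0.022,-0.038,0],[0,0,0]],[1,[0.022,-0.038,0],[0,0,0]],[1,[0.022,-0.038,0],[0,0,0]],[1,[0.022,-0.038,0],[0,0,0]],[1,[0.022,-0.038,0],[0,0,0]],[1,[0.022,-0.038,0],[0,0,0]],[1,[0.022,-0.038,0],[0,0,0]],[1,[0.022,-0.038,0],[0,0,0]]]}}

```text
time: 28.1
eef_pos: [0.4792, -0.1355, 0.1571]
tcp_rot: [-0.185, 0.983, -0.0, 0.001]
contact_force: [0.6, -0.2, -0.2]
opening: 0.999
finger_force: 0.0
```

Request:
{"name": "move_arm", "arguments": {"moves": [[1,[0.01,-0.023,0],[0,0,0]],[1,[0.01,-0.022,0.01],[0,0,0]],[1,[0,0,0.015],[0,0,0]],[1,[0,0,0.01],[0,0,0]],[1,[0,0,0.005],[0,0,0]],[1,[0,0,0],[0,0,0]],[1,[0,0,0],[0,0,0]],[1,[0,0,0],[0,0,0]],[1,[0,0,0],[0,0,0]],[1,[0,0,0],[0,0,0]]]}}

```text
time: 28.93
eef_pos: [0.4781, -0.1826, 0.1171]
tcp_rot: [-0.185, 0.983, -0.0, 0.001]
contact_force: [0.3, -0.8, -1.2]
opening: 1.001
finger_force: 0.0
```

Run:
```python
from h import *
chk('green'); go((.4777,-.1840),.041,YAW['dock'])
```

```text
pred [260.6 218.6] seen [(484, array([258.4, 218.5]), array([ 0.4778, -0.1843]))] table (0.4773, -0.1829)
t 28.98 eef [ 0.478  -0.1827  0.117 ] turn 0.0007 shift [ 0.0008 -0.001   0.076 ] tilt [ 1.e-03 -6.e-04 -1.e+00] open 1.0
```

Request:
{"name": "move_arm", "arguments": {"moves": [[1,[0.001,-0.001,0.005],[0,0,0]],[1,[0,0,0.01],[0,0,0]],[1,[0,0,0.015],[0,0,0]],[1,[0,0,0.015],[0,0,0]],[1,[0,0,0.015],[0,0,0]],[1,[0,0,0.01],[0,0,0]],[1,[0,0,0.006],[0,0,0]],[1,[0,0,0],[0,0,0]],[0.9,[0,0,0],[0,0,0]],[0.8,[0,0,0],[0,0,0]]]}}

```text
time: 29.82
eef_pos: [0.4776, -0.1845, 0.041]
tcp_rot: [-0.185, 0.983, -0.001, 0.001]
contact_force: [-0.3, 0.1, 0.0]
opening: 0.809
finger_force: 0.0
```

Request:
{"name": "move_arm", "arguments": {"moves": [[0.7,[0,0,0],[0,0,0]],[0.6,[0,0,0],[0,0,0]],[0.5,[0,0,0],[0,0,0]],[0.45,[0,0,0],[0,0,0]],[0.4,[0,0,0],[0,0,0]],[0.35,[0,0,0],[0,0,0]],[0.3,[0,0,0],[0,0,0]],[0.2,[0,0,0],[0,0,0]],[0.2,[0,0,0],[0,0,0]],[0.2,[0,0,0],[0,0,0]]]}}

```text
time: 30.65
eef_pos: [0.4772, -0.1843, 0.0407]
tcp_rot: [-0.185, 0.983, -0.0, 0.0]
contact_force: [-0.2, -0.5, 3.3]
opening: 0.363
finger_force: 39.9
```

Request:
{"name": "move_arm", "arguments": {"moves": [[0.2,[0,0,-0.005],[0,0,0]],[0.2,[0,0,-0.01],[0,0,0]],[0.2,[0,0,-0.015],[0,0,0]],[0.2,[0,0,-0.015],[0,0,0]],[0.2,[0,0,-0.02],[0,0,0]],[0.2,[0,0,-0.02],[0,0,0]],[0.2,[0,0,-0.015],[0,0,0]],[0.2,[0,0,-0.01],[0,0,0]],[0.2,[0,0,0],[0,0,0.065]],[0.2,[0,0,0],[0,0,0.065]]]}}

```text
time: 31.48
eef_pos: [0.4772, -0.1842, 0.1514]
tcp_rot: [-0.119, 0.993, -0.001, 0.001]
contact_force: [-0.5, 0.0, -1.6]
opening: 0.363
finger_force: 39.7
```

Run:
```python
from h import *
go(BAY['green'],.15,YAW['rack'])
```

```text
t 31.48 eef [ 0.4772 -0.1842  0.1514] turn -0.002 shift [-0.0837  0.3568  0.0011] tilt [ 1.3e-03 -9.0e-04 -1.0e+00] open 0.36
```

Request:
{"name": "move_arm", "arguments": {"moves": [[0.2,[-0.004,0.018,0],[0,0,0]],[0.2,[-0.008,0.032,0],[0,0,0]],[0.2,[-0.01,0.04,0],[0,0,0]],[0.2,[-0.01,0.04,0],[0,0,0]],[0.2,[-0.01,0.04,0],[0,0,0]],[0.2,[-0.01,0.04,0],[0,0,0]],[0.2,[-0.01,0.04,0],[0,0,0]],[0.2,[-0.01,0.04,0],[0,0,0]],[0.2,[-0.008,0.038,0],[0,0,0]],[0.2,[-0.004,0.029,0],[0,0,0]]]}}

```text
time: 32.32
eef_pos: [0.472, 0.1854, 0.1503]
tcp_rot: [-0.122, 0.993, 0.0, -0.0]
contact_force: [0.2, 0.0, -1.6]
opening: 0.364
finger_force: 39.9
```

Request:
{"name": "move_arm", "arguments": {"moves": [[0.2,[0,0,0.01],[0,0,0]],[0.2,[0,0,0.015],[0,0,0]],[0.2,[0,0,0.015],[0,0,0]],[0.2,[0,0,0.01],[0,0,0]],[0.2,[0,0,0],[0,0,0]],[0.2,[0,0,0],[0,0,0]],[0.2,[0,0,0],[0,0,0]],[0.2,[0,0,0],[0,0,0]],[0.2,[0,0,0],[0,0,0]],[0.2,[0,0,0],[0,0,0]]]}}

```text
time: 33.15
eef_pos: [0.4735, 0.1826, 0.1011]
tcp_rot: [-0.121, 0.993, 0.0, 0.001]
contact_force: [-0.1, 0.5, -1.6]
opening: 0.365
finger_force: 40.0
```

Run:
```python
from h import *
go(BAY['green'],.0367,YAW['rack'])
```

```text
t 33.15 eef [0.4735 0.1826 0.1011] turn 0.0007 shift [ 0.0004 -0.0003  0.0644] tilt [ 1.5e-03  3.0e-04 -1.0e+00] open 0.36
```

Request:
{"name": "move_arm", "arguments": {"moves": [[0.2,[0,0,0.01],[0,0,0]],[0.2,[0,0,0.015],[0,0,0]],[0.2,[0,0,0.015],[0,0,0]],[0.2,[0,0,0.012],[0,0,0]],[0.2,[0,0,0.006],[0,0,0]],[0.2,[0,0,0.002],[0,0,0]],[0.2,[0,0,0.001],[0,0,0]],[0.2,[0,0,0.001],[0,0,0]],[0.2,[0,0,0.001],[0,0,0]],[0.2,[0,0,0.001],[0,0,0]]]}}

```text
time: 33.98
eef_pos: [0.4738, 0.1828, 0.0377]
tcp_rot: [-0.121, 0.993, 0.0, 0.001]
contact_force: [-3.5, -0.6, 9.0]
opening: 0.362
finger_force: 40.9
```

Request:
{"name": "move_arm", "arguments": {"moves": [[0.2,[0,0,0],[0,0,0]],[0.2,[0,0,0],[0,0,0]],[0.25,[0,0,0],[0,0,0]],[0.3,[0,0,0],[0,0,0]],[0.33,[0,0,0],[0,0,0]],[0.36,[0,0,0],[0,0,0]],[0.38,[0,0,0],[0,0,0]],[0.4,[0,0,0],[0,0,0]],[0.45,[0,0,0],[0,0,0]],[0.5,[0,0,0],[0,0,0]]]}}

```text
time: 34.82
eef_pos: [0.4728, 0.1826, 0.0362]
tcp_rot: [-0.121, 0.993, 0.0, 0.0]
contact_force: [0.2, -0.2, -1.0]
opening: 0.501
finger_force: 0.0
```

Request:
{"name": "move_arm", "arguments": {"moves": [[0.55,[0,0,0],[0,0,0]],[0.7,[0,0,0],[0,0,0]],[0.85,[0,0,0],[0,0,0]],[1,[0,0,0],[0,0,0]],[1,[0,0,0],[0,0,0]],[1,[0,0,-0.01],[0,0,0]],[1,[0,0,-0.02],[0,0,0]],[1,[0,0,-0.03],[0,0,0]],[1,[0,0,-0.04],[0,0,0]],[1,[0,0,-0.02],[0,0,0]]]}}

```text
time: 35.65
eef_pos: [0.4748, 0.183, 0.1616]
tcp_rot: [-0.121, 0.993, 0.0, 0.003]
contact_force: [0.7, 1.7, 0.9]
opening: 1.003
finger_force: 0.0
```

Request:
{"name": "move_arm", "arguments": {"moves": [[1,[0,-0.02,-0.01],[0,0,0]],[1,[0,-0.03,-0.01],[0,0,0]],[1,[0,-0.03,0],[0,0,0]],[1,[0,-0.03,0],[0,0,0]],[1,[0,-0.02,0],[0,0,0]],[1,[0,-0.01,0],[0,0,0]],[1,[0,0,0],[0,0,0]],[1,[0,0,0],[0,0,0]],[1,[0,0,0],[0,0,0]],[1,[0,0,0],[0,0,0]]]}}

```text
time: 36.48
eef_pos: [0.5061, 0.0478, 0.1762]
tcp_rot: [-0.122, 0.993, 0.0, -0.0]
contact_force: [-0.6, 0.7, 0.9]
opening: 0.999
finger_force: 0.0
```

Run:
```python
from h import *
t=read_camera('top')[100:290,100:370]; s=read_camera('side')[110:290,150:360]
t=cv2.resize(t,(540,380)); s=cv2.resize(s,(240,206)); c=np.zeros((380,780,3),np.uint8); c[:,:540]=t; c[:206,540:]=s
cv2.imwrite('pics/end.png',c[:,:,::-1])
```

```text
(no output)
```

View pics/end.png

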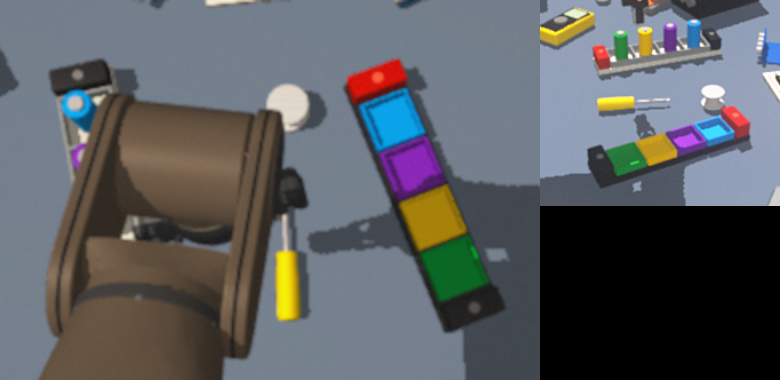

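The side inset shows all four cells upright in the rack: green at the red end (620,45), then yellow (645,42), purple (670,38) and blue at the black end (694,33). The dock is empty.

```bash
python3 -c "
from plant import *
print(sign_off())"
```

```text
the job is handed in; nothing more can be done
None
```

The job is handed in: all four cells stand upright in the test rack in reversed order (from its red end: green, yellow, purple, blue), finished in about 37 s of robot time.

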